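Pack the polishing kit tray and lock its partition up to the load

TASK

Pack the bar of polishing compound and the small flat tin that lie on the bench either side of the steel kit tray into the tray's open bay, between the bar already packed there and the sliding partition, the bar lying flat and crosswise and the tin upright. Then pull the partition's plunger knob up, slide the partition one hole along towards the load so that it closes the row up, and let the pin drop fully home in that hole. Finish still holding the knob with the pin home, so that I can tighten its lock nut, and leave the other things on the bench where they are.

Things in the scene. Friction and masses are not known exactly. Their poses are not given: they have to be found in the camera images.
- kit_tray: open grey steel tray; heavy, does not shift. Origin: centre of its underside. Walls 4 mm thick. Inside 250 mm long (its y, -125 to 125), 108 mm wide (its x, -54 to 54), floor 4 mm above the bench, walls 28 mm high. Load end: the +y end wall. Outside its far (+x) wall runs a fixed 25 mm square tube (centre x = 77 mm, top 37 mm above the bench) with 11 mm holes in its top, 40 mm apart
- slide (a joint): position (m) of the aluminium partition, whose 46 mm long sleeve slides along the tube: 0 in the hole where it starts, locked by the pin; grows towards the load (tray +y); 0.040 in the next hole. 2 N of friction. It pushes packed things along ahead of it. The pin has 1.5 mm of play in a hole
- partition_face (a point): middle of the load face of the partition, a crosswise plate 5 mm thick, top 37 mm above the bench. At the start this face is 183 mm from the load end wall's inside (139 mm from the face of the packed bar), in the next hole 143 mm: the row of bar, bar and tin (44 + 40 + 55 mm) just goes in
- plunger (a joint): lift (m) of the spring plunger: 0 with the pin fully home in a hole, 0.0095 with its tip on top of the tube, 0.014 pulled right up. The spring pushes it down with about 4.5 N at 0 and 6.5 N at 0.014
- knob: black ribbed pull knob of the plunger: upright cylinder 26 mm in diameter, 22 mm tall, at tray x = 77, y = -96 mm at the start, 38 mm behind the partition's face. Origin: centre of its underside, 53.5 mm above the bench when the pin is home; the sleeve's top below it is 41 mm above the bench. Does not turn; with the pin out, pushed sideways it carries sleeve and partition along
- knob_grip (a point): middle of the knob, 11 mm above its underside (64.5 mm above the bench when the pin is home)
- tripoli_bar: compound bar already packed in the tray, lying crosswise against the load end wall, 44 mm (its x) x 87 mm (its y) x 36 mm tall, 170 g; origin: centre of its underside
- finish_bar: the compound bar to pack, loose on the bench beside the tray: 40 mm (its x) x 77 mm (its y) x 34 mm tall, about 150 g, one end bevelled on top; origin: centre of its underside. Crosswise means its y along the tray's x
- small_tin: the small round flat tin to pack, on the bench at the other side of the tray: 55 mm in diameter, 34 mm tall, about 120 g; origin: centre of its underside
- paste_tin: bystander: larger tin, 69 mm in diameter, 42 mm tall, between robot and tray; leave it alone
- felt_cone: bystander: felt cone with a thin shank, 38 mm in diameter, 77 mm tall, on the right; leave it alone
- sanding_pad: bystander: oval hand pad 65 x 98 x 37 mm, far right of the tray; leave it alone
Things that resemble listed ones, but are neither listed nor needed, are in the scene too. What is shaped like the small_tin but purple is not meant.

How it is judged:
By the outcome, as a careful person would: the job done as asked, in the order asked, and still so for the second after the job is handed in, while the arm keeps its last pose, push and grip.
It also fails if it takes over 72 s, if anything falls off the work surface, if the arm or the gripper's body presses on something with over 40 N, if the wrist force passes 120 N, or if a joint passes its speed limit or range.

ROBOT

A 7-joint arm with a two-finger parallel gripper is mounted at the origin on the work surface; the furniture and walls round the work are solid. World frame = base frame: x ahead of the robot, y to its left, z up, the work surface at z = 0. Lengths are in m, angles in rad, forces in N, time in s.
With the tool pointing down it reaches from about 0.425 to 0.875 m from the base axis. Payload 4.7 kg.
Tool frame: the origin (TCP) lies midway between the tips of the shut fingers; the grasp point (between the pads) lies 19 mm behind it; z points along the fingers, y is the line along which they close (so a half turn about z gives the same grasp; the last joint's range is limited). The gripper opens to 87 mm and grips with 3 to 60 N. Pads are 19 mm wide; open, the fingers measure 117 mm over their backs; the gripper's body (75 mm by 190 mm) begins 51 mm behind the grasp point.
Start: joints at [1.318, 0.321, -0.07, 1.45, 0.023, 1.371, -0.057], TCP at [0.171, -0.627, 0.186] pointing down, gripper open.
Joint ranges: [-2.86, 2.86], [-0.3, 2.09], [-1.38, 1.24], [0.06, 2.45], [-1.56, 4.7], [0.09, 2.05], [-2.69, 2.69]. Speed limits (rad/s): [2.57, 2.57, 3.14, 3.14, 3.14, 3.14, 3.14].

INTERFACE

Orientations are given as a rotation vector (axis times angle).
In Python, from bench import ctrl gives the robot as it stands. The module is installed in compiled form; this text tells all that it offers.
- The arm moves only by the shell command python3 -m handwheel 'ROWS' [FORCE]. ROWS is JSON, a list of rows, each a list of 7 numbers: the finger opening in m, from 0 to 0.087, then the shift along the tool's x, y, z in m, then the turn, a rotation vector about the tool's x, y, z in degrees. A call has 1 to 12 rows; each row shifts and turns the commanded pose from where the row before left it, along the tool's axes as they then stand; what a row does not reach is not made up. A row lasts 1/8 s, in which the tool goes at most 62.5 mm and 10.7 degrees, less where a joint would pass 70% of its speed; a pose out of reach is approached as far as the arm can. A call is refused whole if a number of a shift passes 0.0625 or a number of a turn 10.7, either way. A call with a gripper value outside its range is refused whole. The fingers move at their own pace and stop on an object; FORCE is the grip in N (left out, the last holds). Time passes only in rows, so rows that do not move let the fingers close. It gives the time, the measured TCP pose, the force, the opening and the grip force at its end, in the units of the state.
- ctrl.get_state(): the state, without advancing time (a new reading comes with each control period).
- ctrl.get_image(name): name is "scene" or "top"; returns (picture, depth): 480x640x3 uint8, blue, green, red; 480x640 float32, m along the optical axis (not along the pixel's ray), 0 where there is no reading.
- ctrl.camera_info(name): a dict with "intrinsics" (3x3 intrinsics, pixels), "D" ([k1, k2, p1, p2, k3] as OpenCV has them; the pictures are not rectified), "R" (3x3) and "t" (3): a world point X has camera coordinates R X + t. Camera axes: x right, y down, z forward; pixel columns grow to the right and rows downward; lengths in m; the calibration is good to about 2 mm. A picture is of the moment at which its call begins. camera_info takes no time and is no camera call.
- ctrl.close_job(): hands the job in; it is judged then, once.
The state is a dict: "time": time; "joint_positions": joint angles; "qd": joint speeds; "joint_torque": joint torques, N m; "position": TCP position; "tool_rot": TCP orientation; "ft_force": force on the tool from outside, world axes, zero at the start; "torque": the same for the moment, N m; "grip_width": opening from 0.0 (shut) to 1.0 (fully open); "grip_force": force on a finger pad.
Only numpy, scipy, OpenCV 4.12 (cv2) and the standard library are available. Lean on these libraries where they do the work, as an engineer would, in place of code of your own. Each camera call takes 0.05 s, during which the arm holds its last target. There are 200 camera calls.

## Working session

There is one attempt and no reset: what is moved stays moved. The work goes in short steps, Python scripts to look and compute and a shell command to move; the robot and the scene stay as the last step left them, time stands still between calls to the robot, and variables do not carry over. Pictures are saved under pics/ and viewed, at most 10 in all, crops included, and the job is handed in when it is done.

```bash
mkdir -p pics
cat > h.py <<'E'
import numpy as np, cv2
from bench import ctrl
from scipy.spatial.transform import Rotation as Ro
def grab(n,save=None):
    im,d=ctrl.get_image(n)
    if save: cv2.imwrite('pics/'+save,im)
    return im,d
def ray(n,px,z):
    c=ctrl.camera_info(n);K=np.array(c['intrinsics'],float);R=np.array(c['R']);t=np.array(c['t']).ravel()
    p=cv2.undistortPoints(np.array(px,float).reshape(-1,1,2),K,np.array(c['D'],float)).reshape(-1,2)
    d=np.c_[p,np.ones(len(p))]@R; o=-R.T@t
    return o+d*((z-o[2])/d[:,2])[:,None]
def proj(n,X):
    c=ctrl.camera_info(n)
    return cv2.projectPoints(np.array(X,float).reshape(-1,1,3),cv2.Rodrigues(np.array(c['R']))[0],np.array(c['t'],float),np.array(c['intrinsics'],float),np.array(c['D'],float))[0].reshape(-1,2)
E
python3 - <<'E'
from h import *
for n in('top','scene'):
    im,d=grab(n,n+'0.png'); c=ctrl.camera_info(n); print(n,-np.array(c['R']).T@np.array(c['t']).ravel(), np.array(c['R']).round(3).tolist())
s=ctrl.get_state();print(s['position'],s['tool_rot'],s['time'],s['ft_force'],s['grip_width'])
E
```

```text
top [ 0.36666839 -0.12280942  1.23840208] [[0.006, -1.0, -0.021], [-0.994, -0.004, -0.109], [0.109, 0.022, -0.994]]
scene [-0.19571174 -1.26413748  0.6677462 ] [[0.847, -0.532, -0.024], [-0.23, -0.325, -0.917], [0.48, 0.782, -0.397]]
[ 0.17115234 -0.62649786  0.18547603] [-3.11203281e+00 -4.17640113e-01  5.17136633e-04] 0.1 [-1.01283353  0.00282483 -0.0393331 ] 0.9965903074981256
```

View pics/top0.png

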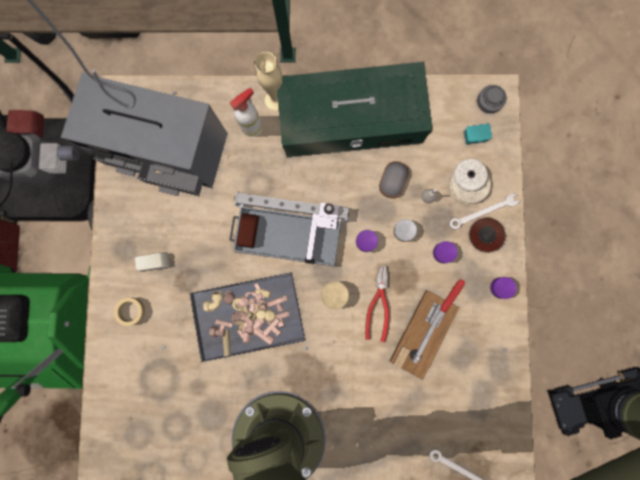

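View pics/scene0.png

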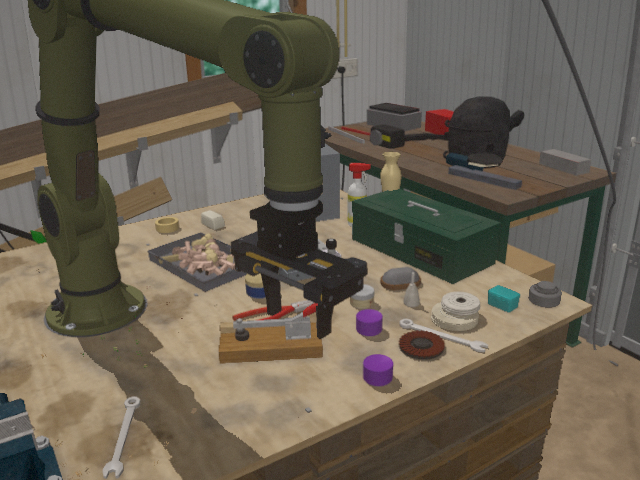

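The top view shows the tray centred at about (290,235), with load end left and the knob at (329,209). The finish bar is at (152,261) and the silver small tin at (405,231). There are purple decoys at (367,241), (445,252) and (504,288), and the paste tin is at (335,295).

Run:
```python
from h import *
im,d=grab('top')
cv2.imwrite('pics/crop.png',cv2.resize(im[180:280,120:450],None,fx=2.4,fy=2.4,interpolation=cv2.INTER_CUBIC))
g=cv2.cvtColor(im,cv2.COLOR_BGR2HSV)
for nm,(x0,y0,x1,y1) in dict(bar=(130,248,175,276),tin=(390,216,420,244)).items():
    sub=g[y0:y1,x0:x1]; print(nm,'bg',sub[0,0],'mid',sub[(y1-y0)//2,(x1-x0)//2])
    m=((sub[...,1]<70)&(sub[...,2]>110)).astype(np.uint8)
    c=max(cv2.findContours(m,0,1)[0],key=cv2.contourArea)
    r=cv2.minAreaRect(c); b=cv2.boxPoints(r)+[x0,y0]
    print(r, ray('top',b,0.034).round(4).tolist(), ray('top',[np.array(r[0])+[x0,y0]],0.034).round(4))
# depth-based: heights
c=ctrl.camera_info('top')
def h(px,py):
    z=d[py,px]; K=np.array(c['intrinsics']);p=cv2.undistortPoints(np.array([[[px,py]]],float),K,np.array(c['D'])).ravel()
    return (np.array(c['R']).T@(np.array([p[0]*z,p[1]*z,z])-np.array(c['t']).ravel())).round(4)
for p in [(152,261),(405,231),(329,209),(247,230),(290,238),(260,202),(367,241)]: print(p,h(*p))
```

```text
bar bg [ 15  55 163] mid [ 21  29 225]
((22.0, 13.5), (27.0, 44.0), 90.0) [[0.4675, 0.3781, 0.034], [0.468, 0.2667, 0.034], [0.4003, 0.2641, 0.034], [0.3997, 0.3748, 0.034]] [[0.4338 0.3209 0.034 ]]
tin bg [ 15  58 167] mid [  0   6 180]
((14.5, 13.5), (27.0, 29.0), 90.0) [[0.5508, -0.2757, 0.034], [0.551, -0.3481, 0.034], [0.483, -0.347, 0.034], [0.4827, -0.275, 0.034]] [[ 0.5168 -0.3115  0.034 ]]
(152, 261) [0.4352 0.3221 0.0309]
(405, 231) [ 0.5131 -0.3128  0.0331]
(329, 209) [ 0.5615 -0.1226  0.0743]
(247, 230) [0.5136 0.0828 0.039 ]
(290, 238) [ 0.4972 -0.0228  0.0068]
(260, 202) [0.5846 0.0513 0.0404]
(367, 241) [ 0.4878 -0.218   0.0314]
```

View pics/crop.png

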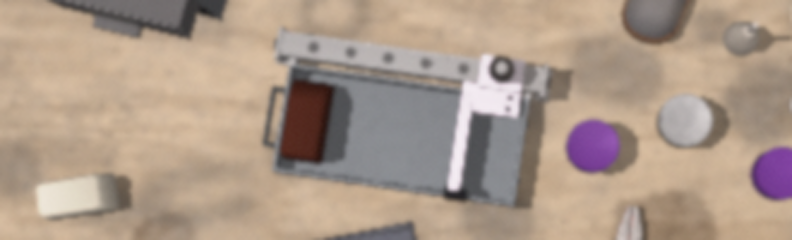

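The crop shows the tray turned about 8°. Tube holes run from (313,46) to (463,68), the knob is at (501,68), the partition runs x 452–470, the red packed bar is at (307,120), the finish bar at (78,195) and the tin at (685,120). Next come precise measurements.

```bash
cat > m.py <<'E'
from h import *
def cloud(n,d):
    c=ctrl.camera_info(n);v,u=np.mgrid[0:480,0:640]
    p=cv2.undistortPoints(np.c_[u.ravel(),v.ravel()].astype(float).reshape(-1,1,2),np.array(c['intrinsics'],float),np.array(c['D'],float)).reshape(-1,2)
    P=np.c_[p,np.ones(len(p))]*d.reshape(-1,1)
    return ((P-np.array(c['t']).ravel())@np.array(c['R'])).reshape(480,640,3)
def rect(P):
    r=cv2.minAreaRect((P[:,:2]*1000).astype(np.float32)); return r, cv2.boxPoints(r).round(1).tolist()
def sel(C,x0,x1,y0,y1,z0,z1):
    return C[(C[...,0]>x0)&(C[...,0]<x1)&(C[...,1]>y0)&(C[...,1]<y1)&(C[...,2]>z0)&(C[...,2]<z1)]
E
python3 - <<'E'
from m import *
im,d=grab('top');C=cloud('top',d)
print('bench z',np.median(sel(C,.4,.46,-.2,-.1,-.02,.02)[:,2]))
for nm,b in dict(bar=(.37,.5,.25,.4,.022,.05),tin=(.46,.56,-.37,-.26,.022,.05),purple=(.44,.53,-.26,-.19,.022,.05),knob=(.53,.6,-.16,-.09,.066,.09)).items():
    P=sel(C,*b);print(nm,len(P),P.mean(0).round(4),P.std(0).round(4),rect(P))
g=cv2.GaussianBlur(cv2.resize(cv2.cvtColor(im,6),None,fx=4,fy=4,interpolation=cv2.INTER_CUBIC),(0,0),2)
# holes: crop px/2.4+offset
H=[]
for cx in(313,350,388,426,463):
    i=cx/2.4+120; j=(46+(cx-313)*.147)/2.4+180
    w=g[int(4*j)-12:int(4*j)+13,int(4*i)-12:int(4*i)+13].astype(float);w=np.clip(np.percentile(w,40)-w,0,None)
    v,u=np.mgrid[-12:13,-12:13];H.append([(int(4*i)+(w*u).sum()/w.sum()+.5)/4-.5,(int(4*j)+(w*v).sum()/w.sum()+.5)/4-.5])
P=ray('top',H,.037);print(np.array(H).round(1).tolist(),P.round(4).tolist(),np.linalg.norm(np.diff(P,axis=0),axis=1).round(4))
hs=cv2.cvtColor(im,cv2.COLOR_BGR2HSV)
m=((hs[...,1]>120)&((hs[...,0]<12)|(hs[...,0]>170))).astype(np.uint8);m[:205]=0;m[255:]=0;m[:,:225]=0;m[:,265:]=0
c=max(cv2.findContours(m,0,1)[0],key=cv2.contourArea);r=cv2.minAreaRect(c);print('red',r,rect(ray('top',cv2.boxPoints(r),.04)),'top z')
def blob(m,z,nm):
    c=max(cv2.findContours(m.astype(np.uint8),0,1)[0],key=cv2.contourArea);M=cv2.moments(c);print(nm,ray('top',[[M['m10']/M['m00'],M['m01']/M['m00']]],z).round(4),M['m00'])
k=(hs[...,2]<90);kk=np.zeros_like(k);kk[200:218,320:338]=k[200:218,320:338];blob(kk,.0755,'knob')
E
```

```text
bench z -0.0009185456032384126
bar 428 [0.4346 0.3269 0.0318] [0.0112 0.0205 0.0033] (((434.87823486328125, 328.0457763671875), (37.65420913696289, 75.16870880126953), 10.23414421081543), [[409.70001220703125, 361.70001220703125], [423.0, 287.70001220703125], [460.1000061035156, 294.3999938964844], [446.70001220703125, 368.3999938964844]])
tin 392 [ 0.5167 -0.3131  0.0315] [0.0139 0.0141 0.0026] (((516.9559326171875, -313.2044677734375), (54.04240036010742, 53.104862213134766), 19.79097557067871), [[482.5, -297.3999938964844], [500.5, -347.29998779296875], [551.4000244140625, -329.0], [533.4000244140625, -279.1000061035156]])
purple 385 [ 0.4894 -0.2169  0.0319] [0.0139 0.0138 0.0025] (((489.32061767578125, -216.70550537109375), (52.68730926513672, 53.661224365234375), 89.40411376953125), [[462.20001220703125, -242.8000030517578], [515.9000244140625, -243.3000030517578], [516.4000244140625, -190.60000610351562], [462.79998779296875, -190.10000610351562]])
knob 87 [ 0.5633 -0.1212  0.0736] [0.0065 0.0065 0.0026] (((563.1483764648438, -121.15501403808594), (24.0610408782959, 23.586658477783203), 50.820770263671875), [[546.4000244140625, -123.0], [564.7000122070312, -137.89999389648438], [579.9000244140625, -119.30000305175781], [561.5999755859375, -104.4000015258789]])
[[250.2, 199.2], [265.7, 201.4], [281.3, 203.7], [297.1, 205.9], [312.7, 208.2]] [[0.5923, 0.0769, 0.037], [0.5868, 0.0374, 0.037], [0.581, -0.0022, 0.037], [0.5755, -0.0421, 0.037], [0.5698, -0.0815, 0.037]] [0.0399 0.04   0.0402 0.0398]
red ((247.21624755859375, 230.2027130126953), (16.27549934387207, 31.564605712890625), 9.462322235107422) (((513.1107788085938, 82.14850616455078), (41.1616096496582, 80.13642883300781), 81.71700286865234), [[470.5, 67.5999984741211], [549.7999877929688, 56.0], [555.7000122070312, 96.69999694824219], [476.3999938964844, 108.30000305175781]]) top z
knob [[ 0.5569 -0.1234  0.0755]] 9.5
```

```bash
cat > go.py <<'E'
import sys
from h import *
# usage: go.py x y z closing_deg  (nan = keep): tool-frame shift and turn
yt=np.array([.1406,.9901]);xt=np.array([.9901,-.1406]);T0=np.array([.5013,-.0154])
def tray(x,y): return T0+x*xt+y*yt
def rep(x,y,z,c):
    s=ctrl.get_state();p=np.array(s['position']);R=Ro.from_rotvec(s['tool_rot']).as_matrix()
    a=np.degrees(np.arctan2(R[1,1],R[0,1]));sh=R.T@(np.array([x,y,z])-p)
    t=-((c-a+90)%180-90)
    print('t',round(s['time'],2),'p',p.round(4),'close',round(a,2),'tilt',np.degrees(np.arccos(-R[2,2])).round(2),'F',np.round(s['ft_force'],1),'w',round(s['grip_width']*87,1),'gf',round(s['grip_force'],1))
    print(' shift mm',(sh*1000).round(1),'turnz',round(t,2),'j',np.round(s['joint_positions'],2))
if __name__=='__main__':
    a=sys.argv[1:]
    if a[0]=='t': xy=tray(float(a[1]),float(a[2]));a=[*xy,a[3],a[4]]
    rep(*map(float,a))
E
python3 - <<'E'
from m import *
im,d=grab('top');C=cloud('top',d)
P=sel(C,.45,.95,.1,.5,.05,.5);print('machine',P.min(0),P.max(0))
P=sel(C,.45,.62,.25,.5,.05,.5);print('near',P.min(0) if len(P) else 0,len(P))
P=sel(C,.5,.68,-.42,-.345,.02,.2);print('cone',P.mean(0),P.min(0),P.max(0))
for k in [(0.5,-.2),(.435,.328)]: 
  import go; go.rep(*k,.19,10.2)
print('scene order',0)
E
```

```text
machine [0.59160989 0.10013546 0.0500441 ] [0.84946807 0.47498722 0.23612684]
near [0.59235074 0.25020197 0.06939969] 181
cone [ 0.60543196 -0.37445568  0.03826095] [ 0.59342805 -0.38950219  0.02139272] [ 0.62244835 -0.36127588  0.07838508]
t 0.25 p [ 0.1713 -0.6267  0.1859] close -74.71 tilt 0.05 F [ 1.7 -0.3 -0. ] w 87.2 gf 0.0
 shift mm [ 429.6 -325.    -3.8] turnz -84.91 j [ 1.32  0.32 -0.07  1.45  0.02  1.37 -0.06]
t 0.25 p [ 0.1713 -0.6267  0.1859] close -74.71 tilt 0.05 F [ 1.7 -0.3 -0. ] w 87.2 gf 0.0
 shift mm [ 506.1 -851.4   -3.3] turnz -84.91 j [ 1.32  0.32 -0.07  1.45  0.02  1.37 -0.06]
scene order 0
```

```bash
python3 -m handwheel '[[0.087,0.043,-0.0325,0,0,0,0],[0.087,0.043,-0.0325,0,0,0,0],[0.087,0.043,-0.0325,0,0,0,0],[0.087,0.043,-0.0325,0,0,0,0],[0.087,0.043,-0.0325,0,0,0,0],[0.087,0.043,-0.0325,0,0,0,0],[0.087,0.043,-0.0325,0,0,0,0],[0.087,0.043,-0.0325,0,0,0,0],[0.087,0.043,-0.0325,0,0,0,0],[0.087,0.043,-0.0325,0,0,0,0]]' 20; python3 go.py 0.435 0.328 0.15 10.2
```

```text
time: 1.5
position: [0.5013, -0.1988, 0.1866]
tool_rot: [3.113, 0.417, 0.0]
ft_force: [0.2, -0.5, 0.4]
grip_width: 0.997
grip_force: 0.0
t 1.5 p [ 0.5013 -0.1988  0.1866] close -74.73 tilt 0.04 F [ 0.2 -0.5  0.4] w 86.7 gf 0.0
 shift mm [  74.8 -525.7   36.3] turnz -84.93 j [ 0.77  0.11 -0.48  1.71  0.05  1.33 -1.02]
```

```bash
python3 -m handwheel '[[0.087,0.0083,-0.0584,0,0,0,0],[0.087,0.0083,-0.0584,0,0,0,0],[0.087,0.0083,-0.0584,0,0,0,0],[0.087,0.0083,-0.0584,0,0,0,0],[0.087,0.0083,-0.0584,0,0,0,0],[0.087,0.0083,-0.0584,0,0,0,0],[0.087,0.0083,-0.0584,0,0,0,0],[0.087,0.0083,-0.0584,0,0,0,0],[0.087,0.0083,-0.0584,0,0,0,0]]'; python3 -m handwheel '[[0.075,0,0,0.01,0,0,-10.6],[0.075,0,0,0.01,0,0,-10.6],[0.075,0,0,0.01,0,0,-10.6],[0.075,0,0,0.01,0,0,-10.6],[0.075,0,0,0.01,0,0,-10.6],[0.075,0,0,0.01,0,0,-10.6],[0.075,0,0,0.01,0,0,-10.6],[0.075,0,0,0.01,0,0,-10.6]]'; python3 go.py 0.435 0.328 0.006 10.2
python3 - <<'E'
from m import *
im,d=grab('scene','s1.png')
E
```

```text
time: 2.62
position: [0.4339, 0.3279, 0.1867]
tool_rot: [3.113, 0.416, 0.002]
ft_force: [1.9, 0.6, 0.2]
grip_width: 1.004
grip_force: 0.0
time: 3.62
position: [0.434, 0.3263, 0.1061]
tool_rot: [2.01, 2.414, -0.0]
ft_force: [0.1, 0.2, 0.3]
grip_width: 0.86
grip_force: 0.0
t 3.62 p [0.434  0.3263 0.1061] close 10.42 tilt 0.03 F [0.1 0.2 0.3] w 74.8 gf 0.0
 shift mm [  1.6   1.3 100.1] turnz 0.22 j [ 0.33  0.38 -1.21  1.79  0.37  1.23 -0.8 ]
```

View pics/s1.png

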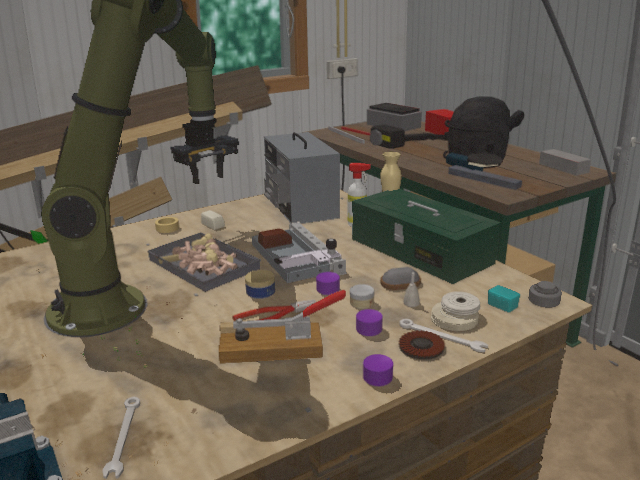

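The view shows the gripper at (205,150) and the bar at (213,220), so it needs a consistency check.

Run:
```python
from m import *
print('tcp px',proj('scene',[[.434,.326,.106],[.435,.328,.034],[.5633,-.1212,.0755],[.517,-.313,.034]]).round(1))
print(proj('top',[[.434,.326,.106],[.435,.328,.034]]).round(1))
print('scene bar',ray('scene',[[213,215]],.034),'knob',ray('scene',[[331,239]],.0755),'tin',ray('scene',[[361,289]],.034))
im,d=grab('top','t1.png');C=cloud('top',d)
cv2.imwrite('pics/t1c.png',cv2.resize(im[200:320,80:280],None,fx=3,fy=3))
```

```text
tcp px [[208.5 191.9]
 [210.7 214.4]
 [329.  240.2]
 [359.8 289.7]]
[[138.8 259.6]
 [149.2 261. ]]
scene bar [[0.43854235 0.31871199 0.034     ]] knob [[ 0.57151184 -0.11773855  0.0755    ]] tin [[ 0.5212743  -0.31166521  0.034     ]]
```

View pics/t1c.png

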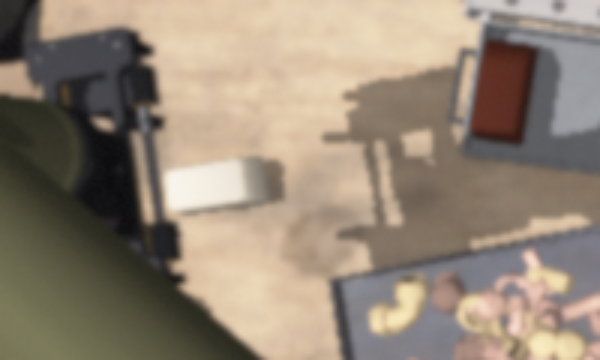

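```bash
python3 -m handwheel '[[0.075,0.0005,0.001,0.025,0,0,0],[0.075,0,0,0.025,0,0,0],[0.075,0,0,0.025,0,0,0],[0.075,0,0,0.023,0,0,0],[0.03,0,0,0,0,0,0],[0.03,0,0,0,0,0,0],[0.03,0,0,0,0,0,0],[0.03,0,0,0,0,0,0]]' 20; python3 go.py t 0 45 .1 81.9
```

```text
time: 4.72
position: [0.4353, 0.3275, 0.0091]
tool_rot: [2.018, 2.407, 0.002]
ft_force: [0.1, -0.2, 0.9]
grip_width: 0.494
grip_force: 0.0
t 4.72 p [0.4353 0.3275 0.0091] close 10.07 tilt 0.07 F [ 0.1 -0.2  0.9] w 43.0 gf 0.0
 shift mm [42413.7 14022.1   -64.5] turnz -71.83 j [ 0.22  0.5  -1.1   1.88  0.5   1.08 -0.9 ]
```

```bash
python3 -m handwheel '[[0.03,0,0,0,0,0,0],[0.03,0,0,0,0,0,0],[0.03,0,0,0,0,0,0]]' 25;  python3 -m handwheel '[[0.03,0,0,-0.02,0,0,0],[0.03,0,0,-0.02,0,0,-10.26],[0.03,0,0,-0.02,0,0,-10.26],[0.03,0,0,-0.02,0,0,-10.26],[0.03,0,0,-0.01,0,0,-10.26],[0.03,0,0,0,0,0,-10.26],[0.03,0,0,0,0,0,-10.26],[0.03,0,0,0,0,0,-10.26]]'; python3 go.py t 0 0.043 .1 81.9
```

```text
time: 5.1
position: [0.4348, 0.3271, 0.0084]
tool_rot: [2.018, 2.408, -0.0]
ft_force: [0.6, 0.0, 0.0]
grip_width: 0.348
grip_force: 0.0
time: 6.1
position: [0.4351, 0.3275, 0.0998]
tool_rot: [0.212, 3.133, 0.001]
ft_force: [0.3, 0.1, 0.3]
grip_width: 0.341
grip_force: 0.0
t 6.1 p [0.4351 0.3275 0.0998] close 82.25 tilt 0.07 F [0.3 0.1 0.3] w 29.7 gf 0.0
 shift mm [-1.121e+02 -2.878e+02 -2.000e-01] turnz 0.35 j [ 0.4   0.5  -1.36  1.79  0.51  1.27  0.35]
```

Run:
```python
from m import *
im,d=grab('top');a=cv2.resize(im[200:320,80:280],None,fx=3,fy=3)
im,d=grab('scene');b=cv2.resize(im[80:280,120:320],(360,360))
cv2.imwrite('pics/c2.png',np.hstack([cv2.resize(a,(432,360))[:, :432],b]))
```

```text
(no output)
```

View pics/c2.png

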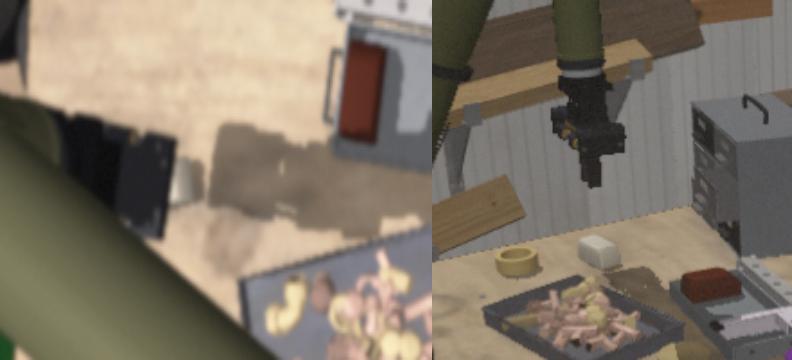

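The bar still lies on the bench at right-crop (600,250), while the fingertip shows at (595,185), higher than the pose reading says. I'll check with depth.

Run:
```python
from m import *
im,d=grab('scene');C=cloud('scene',d)
for v in (160,166,172,176,179,181,183,185,187): print(v,[C[v,u].round(3).tolist() for u in (207,210,213)],d[v,210])
P=sel(C,.37,.5,.25,.4,.02,.05);print('bar scene cloud',P.mean(0),P.min(0),P.max(0))
print(np.median(sel(C,.37,.5,.25,.45,-.03,.015)[:,2]))
print(proj('scene',[[.4351,.3275,.0998]]), ctrl.get_state()['position'])
im,d=grab('top');C=cloud('top',d)
P=sel(C,.36,.55,.2,.45,.08,.25);print('grip top',P.min(0),P.max(0))
```

```text
160 [[0.408, 0.249, 0.225], [0.413, 0.241, 0.226], [0.424, 0.246, 0.223]] 1.6447014
166 [[0.404, 0.245, 0.21], [0.409, 0.235, 0.211], [0.42, 0.24, 0.208]] 1.6446433
172 [[0.424, 0.299, 0.176], [0.432, 0.295, 0.175], [0.907, 1.437, -0.188]] 1.7165864
176 [[0.425, 0.304, 0.162], [0.434, 0.304, 0.161], [0.441, 0.297, 0.161]] 1.7302028
179 [[0.427, 0.311, 0.151], [0.434, 0.306, 0.151], [0.443, 0.304, 0.15]] 1.7362607
181 [[0.425, 0.309, 0.146], [0.434, 0.307, 0.145], [0.44, 0.299, 0.146]] 1.7387437
183 [[0.426, 0.31, 0.139], [0.432, 0.303, 0.14], [0.44, 0.299, 0.14]] 1.7366452
185 [[0.871, 1.441, -0.25], [0.89, 1.45, -0.257], [0.908, 1.454, -0.261]] 3.011337
187 [[0.875, 1.456, -0.266], [0.884, 1.437, -0.263], [0.903, 1.444, -0.268]] 3.0010462
bar scene cloud [0.43179646 0.31761148 0.03070727] [0.41046922 0.28207926 0.02004111] [0.4588709  0.3675867  0.03838262]
0.0006705525656530272
[[208.8624223  193.70104702]] [0.43507669 0.32746735 0.09941371]
grip top [0.38408064 0.22934685 0.20330954] [0.47377935 0.34331923 0.24998974]
```

Both the fingertips (z≈0.139) and the body underside (z≈0.21) sit about 38 mm above the reported z, so the reading has an offset. I'll turn back, descend part way and verify it.

```bash
python3 -m handwheel '[[0.07,0,0,0,0,0,10.28],[0.07,0,0,0,0,0,10.28],[0.07,0,0,0,0,0,10.28],[0.07,0,0,0,0,0,10.28],[0.07,0,0,0.015,0,0,10.28],[0.07,0,0,0.02,0,0,10.28],[0.07,0,0,0.02,0,0,10.28],[0.07,0,0,0.02,0,0,0]]'; python3 go.py .435 .328 -0.03 10.2;python3 - <<'E'
from m import *
im,d=grab('scene');C=cloud('scene',d)
P=sel(C,.36,.5,.25,.40,.045,.12);print(len(P))
P=P[np.argsort(P[:,2])];print(P[:40:3].round(3).tolist(), [ (round(z,3),int(((P[:,2]>z)&(P[:,2]<z+.01)).sum())) for z in np.arange(.045,.12,.01)])
E
```

```text
time: 7.3
position: [0.4352, 0.3274, 0.0232]
tool_rot: [2.02, 2.405, 0.001]
ft_force: [0.5, 0.2, -0.5]
grip_width: 0.806
grip_force: 0.0
t 7.3 p [0.4352 0.3274 0.0232] close 9.94 tilt 0.08 F [ 0.5  0.2 -0.5] w 70.1 gf 0.0
 shift mm [ 0.7 -0.1 53.2] turnz -0.26 j [ 0.17  0.42 -1.02  1.87  0.41  1.07 -0.84]
239
[[0.4, 0.322, 0.057], [0.481, 0.326, 0.061], [0.395, 0.332, 0.062], [0.401, 0.314, 0.063], [0.469, 0.336, 0.064], [0.474, 0.319, 0.065], [0.39, 0.303, 0.065], [0.47, 0.339, 0.066], [0.468, 0.327, 0.067], [0.394, 0.313, 0.068], [0.477, 0.325, 0.069], [0.394, 0.319, 0.069], [0.478, 0.319, 0.07], [0.471, 0.332, 0.071]] [(np.float64(0.045), 0), (np.float64(0.055), 18), (np.float64(0.065), 34), (np.float64(0.075), 48), (np.float64(0.085), 34), (np.float64(0.095), 40), (np.float64(0.105), 47), (np.float64(0.115), 18)]
```

Fingertips are at z≈0.060 against a reading of 0.023. The offset is about +37 mm, and xy is right.

```bash
python3 -m handwheel '[[0.07,0.0007,0,0.015,0,0,0],[0.07,0,0,0.015,0,0,0],[0.07,0,0,0.01,0,0,0],[0.07,0,0,0.009,0,0,0],[0.03,0,0,0,0,0,0],[0.03,0,0,0,0,0,0],[0.03,0,0,0,0,0,0],[0.03,0,0,0,0,0,0],[0.03,0,0,0,0,0,0]]' 25; python3 go.py t 0 .043 .1 81.9
```

```text
time: 8.48
position: [0.4351, 0.3281, -0.0252]
tool_rot: [2.02, 2.405, 0.001]
ft_force: [-0.2, 0.3, 0.6]
grip_width: 0.442
grip_force: 25.0
t 8.47 p [ 0.4351  0.3281 -0.0252] close 9.94 tilt 0.05 F [-0.2  0.3  0.6] w 38.4 gf 25.0
 shift mm [-308.8   19.3 -125.3] turnz -71.96 j [ 0.12  0.49 -0.96  1.9   0.48  1.   -0.89]
```

```bash
python3 -m handwheel '[[0.03,0,0,-0.02,0,0,0],[0.03,0,0,-0.02,0,0,-10.28],[0.03,0,0,-0.02,0,0,-10.28],[0.03,0,0,-0.02,0,0,-10.28],[0.03,0,0,-0.01,0,0,-10.28],[0.03,0,0,0,0,0,-10.28],[0.03,0,0,0,0,0,-10.28],[0.03,0,0,0,0,0,-10.28]]'; python3 go.py t 0 .030 .06 81.9
```

```text
time: 9.48
position: [0.4347, 0.3277, 0.0654]
tool_rot: [0.212, 3.134, -0.0]
ft_force: [0.3, 0.2, -0.3]
grip_width: 0.444
grip_force: 24.9
t 9.47 p [0.4347 0.3277 0.0654] close 82.24 tilt 0.03 F [ 0.3  0.2 -0.3] w 38.6 gf 24.9
 shift mm [-112.5 -301.     5.5] turnz 0.34 j [ 0.36  0.53 -1.31  1.83  0.55  1.22  0.32]
```

```bash
python3 -m handwheel '[[0.03,-0.0188,-0.0502,0,0,0,0],[0.03,-0.0188,-0.0502,0,0,0,0],[0.03,-0.0188,-0.0502,0,0,0,0],[0.03,-0.0188,-0.0502,0,0,0,0],[0.03,-0.0188,-0.0502,0,0,0,0],[0.03,-0.0188,-0.0502,0,0,0,0],[0.03,0,0,0,0,0,0.34]]'; python3 go.py t 0 .030 .06 81.9
python3 - <<'E'
from m import *
import go
im,d=grab('scene','s3.png');C=cloud('scene',d)
P=sel(C,.4,.62,-.06,.06,.06,.14);print(len(P),P.min(0).round(3))
a=cv2.resize(im[130:330,200:400],(440,440));im,d=grab('top');b=cv2.resize(im[180:280,220:360],(336*440//240//1,440))[:,:350]
cv2.imwrite('pics/c4.png',np.hstack([a,b]))
E
```

```text
time: 10.35
position: [0.5048, 0.0081, 0.0648]
tool_rot: [-0.245, -3.132, 0.003]
ft_force: [-0.2, 1.2, -1.3]
grip_width: 0.443
grip_force: 24.9
t 10.35 p [0.5048 0.0081 0.0648] close 81.04 tilt 0.12 F [-0.2  1.2 -1.3] w 38.6 gf 24.9
 shift mm [0.3 6.3 4.8] turnz -0.86 j [ 1.08  0.39 -1.32  1.92  0.42  1.15  1.01]
523 [ 0.465 -0.029  0.09 ]
```

View pics/c4.png

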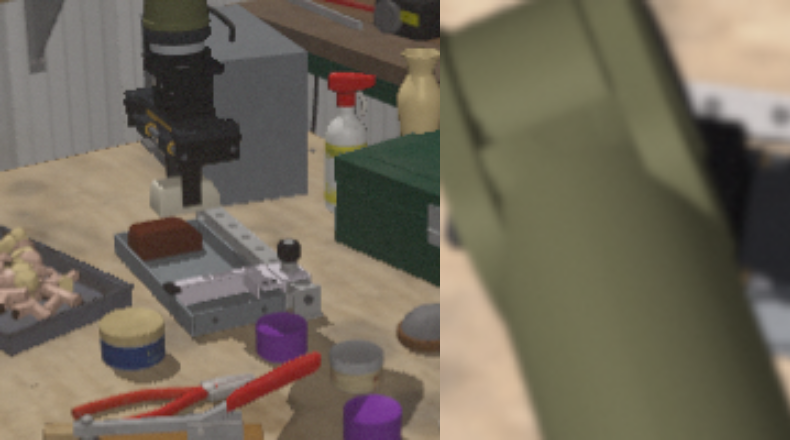

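```bash
python3 -m handwheel '[[0.03,0,0.005,0,0,0,-0.8],[0.03,0,0,0,0,0,0]]'; python3 go.py t 0 .030 -.02 81.9
```

```text
time: 10.7
position: [0.5045, 0.021, 0.0647]
tool_rot: [0.203, 3.135, 0.0]
ft_force: [0.3, 1.1, -1.0]
grip_width: 0.441
grip_force: 24.9
t 10.7 p [0.5045 0.021  0.0647] close 82.6 tilt 0.02 F [ 0.3  1.1 -1. ] w 38.4 gf 24.9
 shift mm [-1.9 -6.5 84.7] turnz 0.7 j [ 1.06  0.39 -1.32  1.92  0.42  1.15  1.01]
```

```bash
python3 -m handwheel '[[0.03,-0.001,-0.004,0.015,0,0,0.5],[0.03,0,0,0.015,0,0,0],[0.03,0,0,0.015,0,0,0],[0.03,0,0,0.005,0,0,0],[0.03,0,0,0,0,0,0]]'; python3 go.py t 0 .030 -.02 81.9
```

```text
time: 11.32
position: [0.5048, 0.015, 0.014]
tool_rot: [-0.222, -3.133, -0.001]
ft_force: [-0.7, -0.3, -1.5]
grip_width: 0.439
grip_force: 24.9
t 11.32 p [0.5048 0.015  0.014 ] close 81.89 tilt 0.06 F [-0.7 -0.3 -1.5] w 38.2 gf 24.9
 shift mm [-0.8 -0.6 34. ] turnz -0.01 j [ 0.98  0.46 -1.24  1.97  0.5   1.07  0.96]
```

```bash
python3 -m handwheel '[[0.03,-0.001,-0.0005,0.015,0,0,0],[0.03,0,0,0.01,0,0,0],[0.03,0,0,0.007,0,0,0],[0.03,0,0,0,0,0,0]]'; python3 -m handwheel '[[0.03,0,0,0.003,0,0,0],[0.03,0,0,0,0,0,0]]'; python3 go.py t 0 .030 -.02 81.9
```

```text
time: 11.82
position: [0.5055, 0.0141, -0.0182]
tool_rot: [-0.222, -3.133, -0.0]
ft_force: [-0.2, 0.3, -1.9]
grip_width: 0.438
grip_force: 24.9
time: 12.08
position: [0.5062, 0.014, -0.0205]
tool_rot: [0.223, 3.134, -0.0]
ft_force: [0.0, 0.6, -1.2]
grip_width: 0.44
grip_force: 24.9
t 12.07 p [ 0.5062  0.014  -0.0205] close 81.87 tilt 0.01 F [ 0.   0.6 -1.2] w 38.3 gf 24.9
 shift mm [ 0.7  0.2 -0.5] turnz -0.03 j [ 0.93  0.51 -1.18  1.99  0.55  1.02  0.92]
```

```bash
python3 -m handwheel '[[0.055,0,0,0,0,0,0],[0.055,0,0,0,0,0,0],[0.055,0,0,-0.015,0,0,0],[0.055,0,0,-0.02,0,0,0],[0.055,0,0,-0.02,0,0,0],[0.055,0,0,-0.005,0,0,10],[0.055,0,0,0,0,0,10],[0.055,0,0,0,0,0,10]]';python3 -m handwheel '[[0.055,0,0,0,0,0,10],[0.055,0,0,0,0,0,10],[0.055,0,0,0,0,0,10],[0.055,0,0,0,0,0,10],[0.055,0,0,0,0,0,10],[0.055,0,0,0,0,0,10],[0.055,0,0,0,0,0,0]]'; python3 go.py t 0 -.01 -.024 -8.1
python3 - <<'E'
from m import *
im,d=grab('scene');C=cloud('scene',d)
P=sel(C,.4,.62,-.05,.05,.02,.05);print(len(P),P.mean(0).round(3))
a=cv2.resize(im[200:320,220:400],(660,440),interpolation=cv2.INTER_CUBIC);cv2.imwrite('pics/c5.png',a)
E
```

```text
time: 13.08
position: [0.5067, 0.014, 0.0409]
tool_rot: [1.034, 2.965, -0.0]
ft_force: [-0.6, -0.8, 0.3]
grip_width: 0.631
grip_force: 0.0
time: 13.95
position: [0.5067, 0.0142, 0.0407]
tool_rot: [2.37, 2.06, 0.001]
ft_force: [0.1, 0.1, -0.1]
grip_width: 0.629
grip_force: 0.0
t 13.95 p [0.5067 0.0142 0.0407] close -8.01 tilt 0.1 F [ 0.1  0.1 -0.1] w 54.7 gf 0.0
 shift mm [-40.   -1.3  64.7] turnz 0.09 j [ 0.79  0.27 -0.96  1.95  0.25  1.05 -0.42]
711 [0.518 0.    0.032]
```

View pics/c5.png

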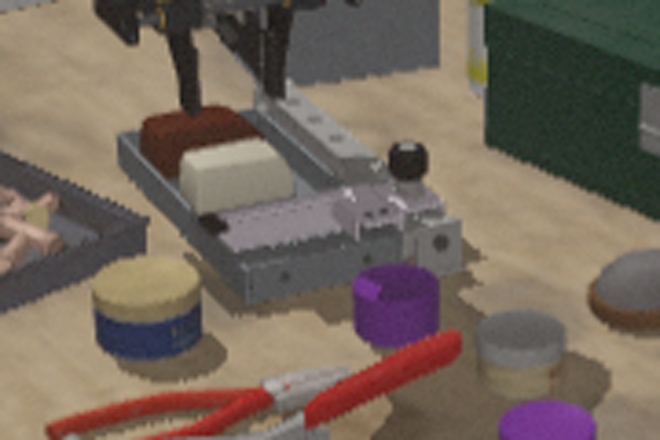

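The bar lies crosswise in the tray at crop (235,175), the packed bar is behind it at (195,140), and the small gap between them is still open. Next I'll go behind it and push it square.

```bash
python3 -m handwheel '[[0.055,-0.022,-0.001,0,0,0,0],[0.055,-0.022,0,0,0,0,0],[0.055,0,0,0.02,0,0,0],[0.055,0,0,0.02,0,0,0],[0.055,0,0,0.015,0,0,0],[0.055,0,0,0.009,0,0,0],[0.055,0,0,0,0,0,0]]'; python3 -m handwheel '[[0.055,0.01,0,0,0,0,0],[0.055,0.01,0,0,0,0,0],[0.055,0.01,0,0,0,0,0],[0.055,0.006,0,0,0,0,0],[0.055,0,0,0,0,0,0]]'; python3 go.py t 0 .0315 -.024 -8.1
```

```text
time: 14.88
position: [0.4983, -0.0286, -0.0254]
tool_rot: [-2.371, -2.059, 0.001]
ft_force: [0.4, 0.2, 0.8]
grip_width: 0.631
grip_force: 0.0
time: 15.5
position: [0.5042, 0.0071, -0.0244]
tool_rot: [2.372, 2.059, 0.001]
ft_force: [-0.2, -0.2, -0.1]
grip_width: 0.634
grip_force: 0.0
t 15.5 p [ 0.5042  0.0071 -0.0244] close -8.08 tilt 0.03 F [-0.2 -0.2 -0.1] w 55.1 gf 0.0
 shift mm [ 8.8  0.3 -0.4] turnz 0.02 j [ 0.73  0.36 -0.9   2.    0.35  0.94 -0.49]
```

```bash
python3 -m handwheel '[[0.055,0.004,0,0,0,0,0],[0.055,0.003,0,0,0,0,0],[0.055,0,0,0,0,0,0]]'; python3 -m handwheel '[[0.055,0.002,0,0,0,0,0],[0.055,0,0,0,0,0,0]]';python3 go.py t 0 .0315 -.024 -8.1
```

```text
time: 15.88
position: [0.5049, 0.0133, -0.0246]
tool_rot: [-2.373, -2.058, -0.0]
ft_force: [-0.1, -0.6, -0.2]
grip_width: 0.629
grip_force: 0.3
time: 16.12
position: [0.5051, 0.0144, -0.0246]
tool_rot: [2.373, 2.057, -0.001]
ft_force: [-0.3, -3.2, 1.3]
grip_width: 0.63
grip_force: 1.8
t 16.12 p [ 0.5051  0.0144 -0.0246] close -8.16 tilt 0.06 F [-0.3 -3.2  1.3] w 54.8 gf 1.8
 shift mm [ 1.5  0.4 -0.6] turnz -0.06 j [ 0.72  0.37 -0.9   2.    0.36  0.94 -0.51]
```

```bash
python3 -m handwheel '[[0.055,0.0015,0,0,0,0,0],[0.055,0,0,0,0,0,0]]';python3 -m handwheel '[[0.055,-0.008,0,0,0,0,0],[0.055,-0.01,0,-0.01,0,0,0],[0.055,-0.01,0,-0.03,0,0,0],[0.06,-0.01,0,-0.04,0,0,0],[0.06,0,0,0,0,0,0]]';python3 go.py .517 -.313 .03 15
python3 - <<'E'
from m import *
import go
im,d=grab('scene');C=cloud('scene',d)
P=sel(C,.4,.62,-.05,.13,.02,.05);L=np.c_[(P[:,:2]-go.T0)@go.xt,(P[:,:2]-go.T0)@go.yt,P[:,2]]
L=L[abs(L[:,0])<.05];print(np.histogram(L[:,1],bins=np.arange(-.05,.13,.01)))
im,d=grab('top');C=cloud('top',d)
P=sel(C,.46,.56,-.37,-.26,.022,.05);print('tin',len(P),P.mean(0).round(4),rect(P)[0])
E
```

```text
time: 16.38
position: [0.5051, 0.0145, -0.0246]
tool_rot: [2.373, 2.056, -0.004]
ft_force: [-1.2, -6.1, 2.3]
grip_width: 0.634
grip_force: 3.3
time: 17.0
position: [0.5029, -0.0219, 0.0587]
tool_rot: [2.371, 2.053, 0.006]
ft_force: [0.5, 0.6, -0.5]
grip_width: 0.68
grip_force: 0.0
t 17.0 p [ 0.5029 -0.0219  0.0587] close -8.23 tilt 0.37 F [ 0.5  0.6 -0.5] w 59.2 gf 0.0
 shift mm [-286.1   55.5   29.2] turnz -23.23 j [ 0.88  0.22 -0.97  1.94  0.21  1.08 -0.32]
(array([  0,   0,   0,   0,   0,   0,   0,   1,  76, 120,  39,  49,  43,
        72,  47,  39,  32]), array([-5.0000000e-02, -4.0000000e-02, -3.0000000e-02, -2.0000000e-02,
       -1.0000000e-02,  6.9388939e-18,  1.0000000e-02,  2.0000000e-02,
        3.0000000e-02,  4.0000000e-02,  5.0000000e-02,  6.0000000e-02,
        7.0000000e-02,  8.0000000e-02,  9.0000000e-02,  1.0000000e-01,
        1.1000000e-01,  1.2000000e-01]))
tin 392 [ 0.5167 -0.3131  0.0317] ((516.9042358398438, -313.81011962890625), (53.04901885986328, 54.96967315673828), 42.60404968261719)
```

```bash
python3 -m handwheel '[[0.075,-0.0572,0.0111,0,0,0,0],[0.075,-0.0572,0.0111,0,0,0,0],[0.075,-0.0572,0.0111,0,0,0,0],[0.075,-0.0572,0.0111,0,0,0,0],[0.075,-0.0572,0.0111,0,0,0,0],[0.075,0,0,0,0,0,-8],[0.075,0,0,0,0,0,-8],[0.075,0,0,0,0,0,-7.2],[0.075,0,0,0,0,0,0]]'; python3 go.py .517 -.313 -.026 15
```

```text
time: 18.23
position: [0.514, -0.3108, 0.054]
tool_rot: [-1.91, -2.491, -0.001]
ft_force: [-0.3, 0.4, 0.3]
grip_width: 0.867
grip_force: 0.0
t 18.23 p [ 0.514  -0.3108  0.054 ] close 15.04 tilt 0.16 F [-0.3  0.4  0.3] w 75.4 gf 0.0
 shift mm [-3.1  2.4 79.9] turnz 0.04 j [ 1.19  0.45 -0.85  1.71  0.37  1.15  0.49]
```

```bash
python3 -m handwheel '[[0.075,-0.0025,0.002,0.02,0,0,0],[0.075,0,0,0.02,0,0,0],[0.075,0,0,0.02,0,0,0],[0.075,0,0,0.012,0,0,0],[0.075,0,0,0.007,0,0,0],[0.04,0,0,0,0,0,0],[0.04,0,0,0,0,0,0],[0.04,0,0,0,0,0,0],[0.04,0,0,0,0,0,0]]' 20;  python3 go.py .517 -.313 .05 -8.1
```

```text
time: 19.35
position: [0.5178, -0.3142, -0.0228]
tool_rot: [1.91, 2.492, 0.0]
ft_force: [-0.1, -0.2, 2.1]
grip_width: 0.624
grip_force: 20.0
t 19.35 p [ 0.5178 -0.3142 -0.0228] close 15.06 tilt 0.09 F [-0.1 -0.2  2.1] w 54.2 gf 20.0
 shift mm [  1.3  -0.4 -72.8] turnz 23.16 j [ 1.14  0.55 -0.8   1.76  0.45  1.03  0.44]
```

```bash
python3 -m handwheel '[[0.04,0,0,-0.015,0,0,0],[0.04,0,0,-0.025,0,0,0],[0.04,0,0,-0.025,0,0,8],[0.04,0,0,-0.025,0,0,8],[0.04,0,0,0,0,0,7.2],[0.04,0,0,0,0,0,0]]';  python3 go.py t 0 .010 .067 -8.1
```

```text
time: 20.1
position: [0.5172, -0.3139, 0.0674]
tool_rot: [2.371, 2.059, -0.001]
ft_force: [-0.2, 0.3, -1.2]
grip_width: 0.628
grip_force: 20.0
t 20.1 p [ 0.5172 -0.3139  0.0674] close -8.05 tilt 0.06 F [-0.2  0.3 -1.2] w 54.6 gf 20.0
 shift mm [ 3.034e+02 -5.750e+01  1.000e-01] turnz 0.05 j [ 1.13  0.42 -0.78  1.69  0.32  1.17  0.13]
```

```bash
python3 -m handwheel '[[0.04,0.0505,-0.0096,0,0,0,0],[0.04,0.0505,-0.0096,0,0,0,0],[0.04,0.0505,-0.0096,0,0,0,0],[0.04,0.0505,-0.0096,0,0,0,0],[0.04,0.0505,-0.0096,0,0,0,0],[0.04,0.0505,-0.0096,0,0,0,0],[0.04,0,0,0,0,0,0],[0.04,0,0,0,0,0,0]]';  python3 go.py t 0 .010 -.018 -8.1
```

```text
time: 21.1
position: [0.5027, -0.0063, 0.0663]
tool_rot: [2.371, 2.061, -0.002]
ft_force: [-0.4, 0.1, -2.2]
grip_width: 0.628
grip_force: 20.0
t 21.1 p [ 0.5027 -0.0063  0.0663] close -8.02 tilt 0.06 F [-0.4  0.1 -2.2] w 54.6 gf 20.0
 shift mm [ 0.8 -0.  84.3] turnz 0.08 j [ 0.85  0.22 -0.97  1.93  0.2   1.1  -0.34]
```

```bash
python3 -m handwheel '[[0.04,0,0,0.02,0,0,0],[0.04,0,0,0.02,0,0,0],[0.04,0,0,0.02,0,0,0],[0.04,0,0,0.012,0,0,0],[0.04,0,0,0.007,0,0,0],[0.04,0,0,0.004,0,0,0],[0.04,0,0,0,0,0,0]]';  python3 go.py t 0 .010 -.018 -8.1
```

```text
time: 21.98
position: [0.5032, -0.0057, -0.0164]
tool_rot: [2.373, 2.058, 0.0]
ft_force: [-0.0, 1.6, -1.4]
grip_width: 0.623
grip_force: 20.0
t 21.98 p [ 0.5032 -0.0057 -0.0164] close -8.12 tilt 0.02 F [-0.   1.6 -1.4] w 54.2 gf 20.0
 shift mm [ 0.1 -0.5  1.6] turnz -0.02 j [ 0.77  0.35 -0.91  2.    0.34  0.95 -0.45]
```

```bash
python3 -m handwheel '[[0.04,0,0,0.0015,0,0,0],[0.065,0,0,0,0,0,0],[0.065,0,0,0,0,0,0],[0.065,0,0,-0.015,0,0,0],[0.065,0,0,-0.025,0,0,0],[0.055,0,0,-0.025,0,0,0],[0.055,0,0,-0.025,0,0,0],[0.055,0,0,0,0,0,0]]';  python3 go.py t .077 -.096 .075 -8.1
python3 - <<'E'
from m import *
import go
im,d=grab('scene');C=cloud('scene',d)
P=sel(C,.4,.7,-.2,.15,.025,.09);L=np.c_[(P[:,:2]-go.T0)@go.xt,(P[:,:2]-go.T0)@go.yt,P[:,2]]
B=L[(abs(L[:,0])<.05)&(L[:,2]<.05)]
a,b=np.histogram(B[:,1],bins=np.arange(-.07,.13,.01));print(dict(zip(b.round(2).tolist(),a.tolist())))
T=B[(B[:,1]>-.03)&(B[:,1]<.04)];print('tin x',T[:,0].min(),T[:,0].max(),T[:,1].min(),'z',np.percentile(T[:,2],95))
k=L[(L[:,2]>.055)&(abs(L[:,0]-.077)<.03)&(abs(L[:,1]+.096)<.03)];print('knob',k.mean(0),k.min(0),k.max(0))
cv2.imwrite('pics/c6.png',cv2.resize(im[200:320,220:400],(660,440),interpolation=cv2.INTER_CUBIC))
E
```

```text
time: 22.98
position: [0.5051, -0.0058, 0.0747]
tool_rot: [2.37, 2.055, 0.004]
ft_force: [0.1, 0.1, -0.0]
grip_width: 0.639
grip_force: 0.0
t 22.98 p [ 0.5051 -0.0058  0.0747] close -8.14 tilt 0.3 F [ 0.1  0.1 -0. ] w 55.6 gf 0.0
 shift mm [-1.06e+02  7.47e+01  1.00e-01] turnz -0.04 j [ 0.86  0.21 -0.98  1.92  0.19  1.11 -0.34]
{-0.07: 124, -0.06: 7, -0.05: 0, -0.04: 0, -0.03: 22, -0.02: 62, -0.01: 43, 0.0: 41, 0.01: 33, 0.02: 29, 0.03: 33, 0.04: 77, 0.05: 45, 0.06: 40, 0.07: 43, 0.08: 60, 0.09: 44, 0.1: 46, 0.11: 31}
tin x -0.034698055571794575 0.028694221552024737 -0.02562903153464233 z 0.039585542587314365
knob [ 0.07700479 -0.10512858  0.06916176] [ 0.0649214  -0.1153117   0.05572398] [ 0.0926235  -0.08766783  0.07870538]
```

View pics/c6.png

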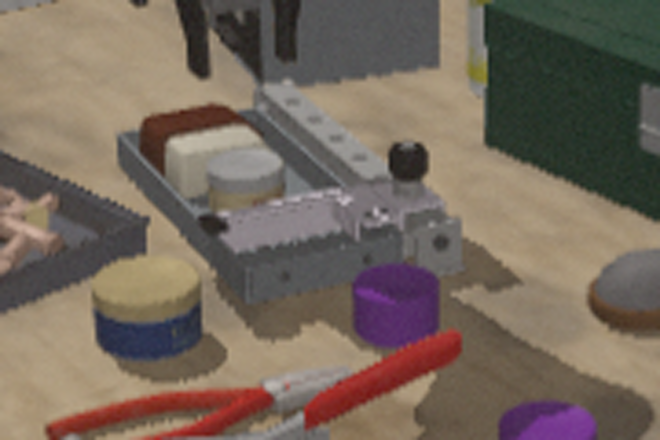

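Bar and tin are packed, with the tin upright at (245,180) close to the bar. The knob at (408,160) is next.

```bash
python3 -m handwheel '[[0.055,-0.0353,0.0249,0,0,0,0],[0.055,-0.0353,0.0249,0,0,0,0],[0.055,-0.0353,0.0249,0,0,0,0],[0.055,0,0,0,0,0,0],[0.055,0,0,0,0,0,0]]';  python3 go.py t .077 -.096 .011 -8.1
```

```text
time: 23.65
position: [0.5611, -0.1201, 0.071]
tool_rot: [-2.371, -2.057, 0.001]
ft_force: [-0.6, 0.3, -0.2]
grip_width: 0.634
grip_force: 0.0
t 23.65 p [ 0.5611 -0.1201  0.071 ] close -8.1 tilt 0.13 F [-0.6  0.3 -0.2] w 55.1 gf 0.0
 shift mm [-0.9  3.2 60. ] turnz -0.0 j [ 0.9   0.37 -0.88  1.76  0.31  1.16 -0.21]
```

```bash
python3 -m handwheel '[[0.055,-0.0009,0.003,0.02,0,0,0],[0.055,0,0,0.02,0,0,0],[0.055,0,0,0.014,0,0,0],[0.055,0,0,0.005,0,0,0],[0.055,0,0,0,0,0,0]]' 30;  python3 go.py t .077 -.096 .011 -8.1; python3 -m handwheel '[[0.02,0,0,0,0,0,0],[0.02,0,0,0,0,0,0],[0.02,0,0,0,0,0,0],[0.02,0,0,0,0,0,0],[0.02,0,0,0,0,0,0]]' 30;python3 go.py t .077 -.096 .011 -8.1
```

```text
time: 24.28
position: [0.5646, -0.1223, 0.0126]
tool_rot: [-2.373, -2.058, 0.0]
ft_force: [0.2, -0.2, -0.0]
grip_width: 0.632
grip_force: 0.0
t 24.27 p [ 0.5646 -0.1223  0.0126] close -8.12 tilt 0.03 F [ 0.2 -0.2 -0. ] w 55.0 gf 0.0
 shift mm [ 0.9 -0.7  1.6] turnz -0.02 j [ 0.86  0.45 -0.84  1.8   0.38  1.06 -0.26]
time: 24.9
position: [0.5657, -0.1227, 0.0133]
tool_rot: [2.372, 2.057, 0.002]
ft_force: [2.3, -1.2, -0.1]
grip_width: 0.288
grip_force: 30.0
t 24.9 p [ 0.5657 -0.1227  0.0133] close -8.14 tilt 0.11 F [ 2.3 -1.2 -0.1] w 25.1 gf 30.0
 shift mm [ 1.1 -1.8  2.3] turnz -0.04 j [ 0.86  0.45 -0.84  1.8   0.38  1.06 -0.26]
```

```bash
python3 -m handwheel '[[0.02,0,0,-0.004,0,0,0],[0.02,0,0,-0.004,0,0,0],[0.02,0,0,-0.004,0,0,0],[0.02,0,0,0,0,0,0],[0.02,0,0,0,0,0,0]]' 40;python3 go.py t .077 -.056 .011 -8.1
```

```text
time: 25.52
position: [0.5656, -0.1227, 0.0247]
tool_rot: [2.373, 2.057, 0.002]
ft_force: [5.8, -0.5, -6.4]
grip_width: 0.29
grip_force: 40.0
t 25.52 p [ 0.5656 -0.1227  0.0247] close -8.14 tilt 0.11 F [ 5.8 -0.5 -6.4] w 25.2 gf 40.0
 shift mm [41.2 -1.8 13.7] turnz -0.04 j [ 0.87  0.44 -0.85  1.79  0.37  1.08 -0.25]
```

```bash
python3 -m handwheel '[[0.02,0,0.001,-0.0005,0,0,0],[0.02,0.005,0,0,0,0,0],[0.02,0.006,0,0,0,0,0],[0.02,0.006,0,0,0,0,0],[0.02,0.006,0,0,0,0,0],[0.02,0,0,0,0,0,0]]';python3 go.py t .077 -.056 .0133 -8.1;  python3 -m handwheel '[[0.02,0.006,0,0,0,0,0],[0.02,0.005,0,0,0,0,0],[0.02,0.004,0,0,0,0,0],[0.02,0,0,0,0,0,0],[0.02,0,0,0,0,0,0]]';python3 go.py t .077 -.056 .0133 -8.1
```

```text
time: 26.28
position: [0.569, -0.0981, 0.0254]
tool_rot: [-2.371, -2.059, -0.001]
ft_force: [3.2, -0.8, -6.3]
grip_width: 0.285
grip_force: 40.0
t 26.27 p [ 0.569  -0.0981  0.0254] close -8.05 tilt 0.07 F [ 3.2 -0.8 -6.3] w 24.8 gf 40.0
 shift mm [16.4 -1.7 12.2] turnz 0.05 j [ 0.84  0.44 -0.86  1.79  0.37  1.08 -0.29]
time: 26.9
position: [0.571, -0.084, 0.0254]
tool_rot: [-2.372, -2.058, -0.001]
ft_force: [2.8, -0.2, -7.1]
grip_width: 0.286
grip_force: 40.0
t 26.9 p [ 0.571  -0.084   0.0254] close -8.1 tilt 0.07 F [ 2.8 -0.2 -7.1] w 24.9 gf 40.0
 shift mm [ 2.1 -1.6 12.1] turnz -0.0 j [ 0.81  0.44 -0.86  1.79  0.37  1.08 -0.32]
```

```bash
python3 -m handwheel '[[0.02,0.001,0,0,0,0,0],[0.02,0,0,0,0,0,0],[0.02,0,0,0,0,0,0]]';python3 go.py t .077 -.056 .0133 -8.1;  python3 -m handwheel '[[0.02,0,0,0.003,0,0,0],[0.02,0,0,0.002,0,0,0],[0.02,0,0,0,0,0,0],[0.02,0,0,0,0,0,0]]';python3 go.py t .077 -.056 .0133 -8.1
```

```text
time: 27.28
position: [0.571, -0.084, 0.0253]
tool_rot: [-2.373, -2.058, 0.001]
ft_force: [1.7, -1.0, -6.0]
grip_width: 0.29
grip_force: 40.0
t 27.27 p [ 0.571  -0.084   0.0253] close -8.14 tilt 0.03 F [ 1.7 -1.  -6. ] w 25.2 gf 40.0
 shift mm [ 2.1 -1.7 12. ] turnz -0.04 j [ 0.81  0.44 -0.86  1.79  0.37  1.08 -0.32]
time: 27.78
position: [0.5711, -0.084, 0.0203]
tool_rot: [-2.373, -2.058, 0.001]
ft_force: [1.3, -1.4, -6.9]
grip_width: 0.284
grip_force: 40.0
t 27.77 p [ 0.5711 -0.084   0.0203] close -8.13 tilt 0.03 F [ 1.3 -1.4 -6.9] w 24.7 gf 40.0
 shift mm [ 2.1 -1.7  7. ] turnz -0.03 j [ 0.81  0.44 -0.86  1.8   0.38  1.08 -0.33]
```

```bash
python3 -m handwheel '[[0.02,0,0,0.003,0,0,0],[0.02,0,0,0.002,0,0,0],[0.02,0,0,0,0,0,0],[0.02,0,0,0,0,0,0]]';python3 go.py t .077 -.056 .0133 -8.1;  python3 -m handwheel '[[0.02,0,0,0.0015,0,0,0],[0.02,0,0,0.001,0,0,0],[0.02,0,0,0,0,0,0],[0.02,0,0,0,0,0,0]]';python3 go.py t .077 -.056 .0133 -8.1
```

```text
time: 28.28
position: [0.5711, -0.084, 0.0153]
tool_rot: [-2.373, -2.058, 0.001]
ft_force: [-0.4, -0.4, -5.7]
grip_width: 0.288
grip_force: 40.0
t 28.27 p [ 0.5711 -0.084   0.0153] close -8.13 tilt 0.03 F [-0.4 -0.4 -5.7] w 25.0 gf 40.0
 shift mm [ 2.1 -1.7  2. ] turnz -0.03 j [ 0.81  0.45 -0.85  1.8   0.38  1.07 -0.33]
time: 28.78
position: [0.5711, -0.084, 0.0133]
tool_rot: [2.373, 2.058, -0.001]
ft_force: [-2.8, 0.1, 0.8]
grip_width: 0.292
grip_force: 40.0
t 28.77 p [ 0.5711 -0.084   0.0133] close -8.14 tilt 0.03 F [-2.8  0.1  0.8] w 25.4 gf 40.0
 shift mm [ 2.1 -1.8 -0. ] turnz -0.04 j [ 0.8   0.45 -0.85  1.8   0.39  1.07 -0.33]
```

```bash
python3 -m handwheel '[[0.02,0,0,0.0007,0,0,0],[0.02,0,0,0,0,0,0],[0.02,0,0,0,0,0,0]]';python3 go.py t .077 -.056 .0133 -8.1
python3 - <<'E'
from m import *
import go
im,d=grab('scene');C=cloud('scene',d)
P=sel(C,.4,.7,-.2,.15,.025,.05);L=np.c_[(P[:,:2]-go.T0)@go.xt,(P[:,:2]-go.T0)@go.yt,P[:,2]]
B=L[(abs(L[:,0])<.05)]
a,b=np.histogram(B[:,1],bins=np.arange(-.07,.13,.01));print(dict(zip(b.round(2).tolist(),a.tolist())))
cv2.imwrite('pics/c7.png',cv2.resize(im[180:320,210:400],(760,560),interpolation=cv2.INTER_CUBIC))
E
```

```text
time: 29.15
position: [0.5712, -0.084, 0.0132]
tool_rot: [2.373, 2.058, -0.001]
ft_force: [-5.4, -0.3, 7.0]
grip_width: 0.285
grip_force: 40.0
t 29.15 p [ 0.5712 -0.084   0.0132] close -8.13 tilt 0.05 F [-5.4 -0.3  7. ] w 24.8 gf 40.0
 shift mm [ 2.1 -1.8 -0.1] turnz -0.03 j [ 0.8   0.45 -0.85  1.8   0.39  1.07 -0.33]
{-0.07: 14, -0.06: 13, -0.05: 23, -0.04: 64, -0.03: 120, -0.02: 36, -0.01: 32, 0.0: 35, 0.01: 39, 0.02: 26, 0.03: 38, 0.04: 70, 0.05: 45, 0.06: 40, 0.07: 39, 0.08: 65, 0.09: 47, 0.1: 47, 0.11: 27}
```

View pics/c7.png

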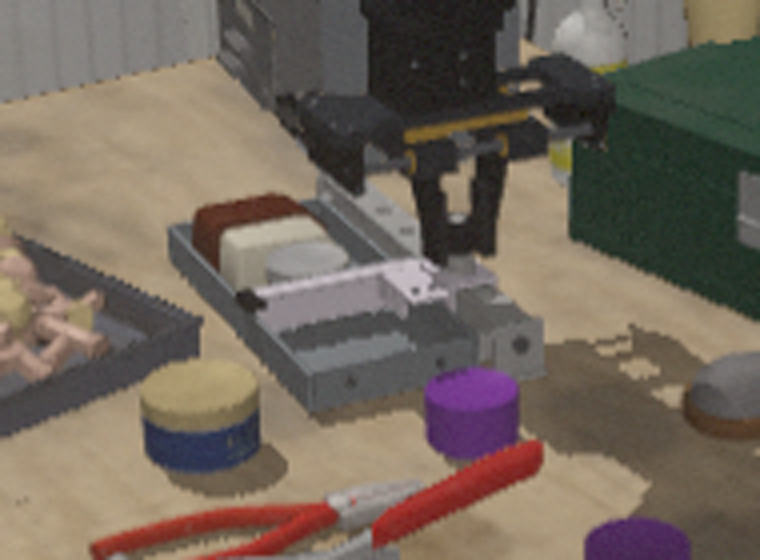

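The partition is now right behind the tin. The knob is held at its starting height (0.0132 against 0.0133), and pressing down meets a hard stop, so the pin is home.

```bash
python3 -c "
from bench import ctrl
print(ctrl.close_job())"
```

```text
the job is handed in; nothing more can be done
None
```

The bar (flat, crosswise) and the tin (upright) are packed, the partition is one hole along with its pin home, the gripper is still holding the knob, and the job was handed in at about 29 s; I moved nothing else on the bench.

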